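# Set a straightedge against two stops and weight it down

### The arm

A 6-joint arm with a two-finger parallel gripper is mounted at the origin on the work surface. World frame = base frame: x ahead of the robot, y to its left, z up, the work surface at z = 0. Lengths are in m, angles in degrees, forces in N, time in s.
With the tool pointing down it reaches from about 0.375 to 0.9 m from the base axis. Payload 3.1 kg.
Tool frame: the origin (TCP) lies where the fingers leave the gripper's body, on its centre line; the fingertips stand 70 mm ahead of it and the grasp point (between the pads) lies 51 mm ahead of it; z points along the fingers, y is the line along which they close (so a half turn about z gives the same grasp; the last joint's range is limited). The gripper opens to 87 mm and grips with 3 to 60 N. Pads are 19 mm wide; open, the fingers measure 117 mm over their backs; the gripper's body (75 mm by 190 mm) begins 51 mm behind the grasp point.
Start: joints at [67.007, 30.224, 82.088, -0, 67.689, -10.227], TCP at [0.138, 0.61, 0.292] pointing down, gripper open.
Joint ranges: [-176.69, 176.69], [-43.24, 126.21], [12.49, 139.97], [-82, 262], [0, 151.66], [-163.58, 163.58]. Speed limits (degrees/s): [159.86, 159.86, 180, 180, 180, 180].

### API

Orientations are given as a 3x3 rotation matrix whose columns are the frame's x, y, z axes.
In Python, from rig import readout, capture, calibration, bot, look_for gives the robot as it stands. The module is installed in compiled form; this text tells all that it offers.
- The arm moves only by the shell command python3 -m pendant 'ROWS'. ROWS is JSON, a list of rows, each a list of 7 numbers: the shift along the tool's x, y, z normalised to -1 to 1, where 1 is 200 mm, then the turn, a rotation vector about the tool's x, y, z normalised to -1 to 1, where 1 is 180 degrees, then the closure, from -1 (fully open) to 1 (shut). In form: [[dx, dy, dz, ax, ay, az, grip], ...]. A call has 1 to 8 rows; each row is the pose to reach, as a shift and turn from the pose commanded when the call began, along the tool's axes at that moment, turning the shorter way round; what a row does not reach only later rows make up. A row lasts 1/10 s, in which the tool goes at most 50 mm and 8.59 degrees, less where a joint would pass 70% of its speed; a pose out of reach is approached as far as the arm can. A call with a number of a shift or a turn outside -1 to 1 is refused whole. A call with a gripper value outside its range is refused whole. The fingers move at their own pace and stop on an object; the grip force is fixed at half the most. Time passes only in rows, so rows that repeat a pose let the fingers close. It gives the time, the measured TCP pose, the force, the opening and the grip force at its end, in the units of the state.
- readout.read_state(): the state, without advancing time (a new reading comes with each control period).
- capture(name): name is "scene" or "side" or "wrist"; returns (picture, depth): 420x560x3 uint8, red, green, blue; 420x560 float32, m along the optical axis (not along the pixel's ray), 0 where there is no reading.
- calibration(name): a dict with "mtx" (3x3 intrinsics, pixels), "T" (4x4, takes a point from camera to world coordinates); the wrist camera has in their place "mount" (4x4, takes a point from camera to tool coordinates, whose origin is the TCP and whose axes are the flange's). Camera axes: x right, y down, z forward; pixel columns grow to the right and rows downward; lengths in m; the calibration is good to about 2 mm. A picture is of the moment at which its call begins: read the wrist's pose just before it. calibration takes no time and is no camera call.
- bot.hand_in(): hands the job in; it is judged then, once.
Trained networks look in the newest picture that a camera, given by its name, has taken for a name from the list of things; names that differ only in an ending like _2 or _b are one class to them, and where a whole thing is asked for, a point or a joint stands for the part that bears it (a point fixed in the world has none). Each returns a list of dicts, best first, with "conf" (0 to 1); they miss things now and then, are a little off and sometimes report something else, mostly with a low value. They report only what shows in the picture. A call takes as long as a camera call. They do not tell look-alikes from the thing itself.
- look_for(thing, camera): "extent" ([left, top, right, bottom] in pixels, round what is visible of it).
The state is a dict: "time_s": time; "joint_positions": joint angles; "qvel": joint speeds; "tau": joint torques, N m; "position": TCP position; "tcp_rot": TCP orientation; "force": force on the tool from outside, world axes, zero at the start; "moment": the same for the moment, N m; "opening": opening from 0.0 (shut) to 1.0 (fully open); "grasp_force": force on a finger pad.
Only numpy, scipy, OpenCV 4.12 (cv2) and the standard library are available. Lean on these libraries where they do the work, as an engineer would, in place of code of your own. Each camera call takes 0.05 s, during which the arm holds its last target. There are 200 camera calls.

### The job

Slide the straightedge flat on the board until its far edge touches both round stop discs at once, and press it lightly home for about a second, with about 5 N on each disc and never 15 N. Then set the steel weight upright, without dropping it, on the straightedge to one side of its grip, to keep it there. Leave the tape roll and the knife blank on the board where they are.

Things in the scene. Friction and masses are not known exactly. Their poses are not given: they have to be found in the camera images.
- board: Fixed plywood layout board lying on the bench, 380 mm (its x) by 640 mm (its y), 12 mm thick, a sheet of brown paper on its middle. Origin: centre of its underside; its top is 12 mm above. x points away from the robot, y to the robot's left (yaw up to about 0.1).
- stop_left: The left of two fixed eccentric stops in the board's far half, 145 to 195 mm apart, their line skewed up to 0.3 rad to the board: a rigid dark steel disc, 24 mm diameter, 16 mm high, on a 10 mm brass screw 20 mm high. The disc's centre sits 5 mm off the screw, in a direction set by hand and not measured: the rim is 7 to 17 mm from the screw's axis. Origin: the screw's axis at the board's top.
- stop_right: The right eccentric stop, like the left one but set to another direction: disc 24 mm diameter, 16 mm high, its centre 5 mm off the screw, in an unmeasured direction. Origin: the screw's axis at the board's top.
- straightedge: Loose aluminium straightedge lying flat: 60 mm wide (its x), 260 mm long (its y), 10 mm thick, 0.35 to 0.75 kg; sliding it takes some 1.5 to 8 N. Wooden grip block in its middle, 18 mm (x) by 50 mm (y), top 56 mm above the underside. Origin: centre of the underside, z up, x towards the stops, working edge at x = +30 mm. Tips if pushed high without being held. Fingertips touching its flat bear down and make it drag: grip it higher.
- weight: Loose round dark steel bench weight, about 0.5 kg: body 48 mm diameter and 28 mm high, sloping up to 32 mm, then a knob 20 mm diameter up to 58 mm. Origin: centre of its underside, z up. It stands on the board beside one end of the straightedge; a roll of tape stands beside the other.
- tape_roll: Bystander: loose tape roll lying flat on the board, 88 mm outside diameter, 36 mm high. Origin: centre of its underside.
- blade_blank: Bystander: loose flat steel knife blank lying on the board beyond the stops, about 225 mm long (its y), 24 mm wide, 5 mm thick. Origin: near its middle, on the underside.
Mind the look-alikes: they are no part of the job. What is shaped like the weight but pink is not meant.

How it is judged:
By the outcome, as a careful person would: the job done as asked, in the order asked, and still so for the second after the job is handed in, with the robot touching nothing.
It also fails if it takes over 72 s, if anything falls off the work surface, if the arm or the gripper's body presses on something with over 40 N, if the wrist force passes 120 N, or if a joint passes its speed limit or range.

## Working session

There is one attempt and no reset: what is moved stays moved. The work goes in short steps, Python scripts to look and compute and a shell command to move; the robot and the scene stay as the last step left them, time stands still between calls to the robot, and variables do not carry over. Pictures are saved under pics/ and viewed, at most 10 in all, crops included, and the job is handed in when it is done.

```bash
mkdir -p pics
cat > h.py <<'E'
import numpy as np, cv2
from rig import readout, capture, calibration, bot, look_for
def camT(n,st=None):
    c=calibration(n)
    if n!='wrist': return np.array(c['mtx']),np.array(c['T'])
    st=st or readout.read_state()
    W=np.eye(4);W[:3,:3]=st['tcp_rot'];W[:3,3]=st['position']
    return np.array(c['mtx']),W@np.array(c['mount'])
def cloud(d,K,T):
    v,u=np.mgrid[:d.shape[0],:d.shape[1]]
    P=np.stack([(u-K[0,2])/K[0,0]*d,(v-K[1,2])/K[1,1]*d,d],-1)
    W=P@T[:3,:3].T+T[:3,3]; W[d<=0]=np.nan
    return W
def proj(p,K,T):
    q=np.linalg.inv(T)@np.append(p,1); q=K@q[:3]; return q[:2]/q[2]
def snap(n,f=None):
    st=readout.read_state(); im,d=capture(n); K,T=camT(n,st)
    if f: cv2.imwrite(f,im[...,::-1])
    return im,d,K,T,cloud(d,K,T)
E
python3 - <<'E'
from h import *
np.set_printoptions(precision=3,suppress=True)
st=readout.read_state(); print(st['time_s'],st['position'],np.array(st['tcp_rot']),st['force'])
ims=[]
for n in ['scene','side']:
    im,d,K,T,W=snap(n,f'pics/{n}.png'); print(n,T[:3,3],T[:3,2])
    for t in ['board','stop_left','stop_right','straightedge','weight','tape_roll','blade_blank']:
        for r in look_for(t,n)[:3]:
            l,tp,rr,b=[int(x) for x in r['extent']]
            c=W[max(0,min(419,(tp+b)//2)),max(0,min(559,(l+rr)//2))]
            print(n,t,round(r['conf'],2),[l,tp,rr,b],c)
E
```

```text
0.0 [0.138 0.609 0.291] [[-0.975  0.221 -0.001]
 [ 0.221  0.975 -0.002]
 [ 0.    -0.002 -1.   ]] [0.149 0.206 1.302]
scene [ 1.21  -0.021  1.035] [-0.54  -0.036 -0.841]
scene board 0.77 [159, 151, 403, 296] [ 0.584 -0.057  0.012]
scene board 0.57 [250, 233, 254, 241] [ 0.645 -0.131  0.027]
scene stop_right 0.53 [252, 234, 255, 242] [ 0.648 -0.128  0.028]
scene straightedge 0.93 [237, 180, 329, 206] [ 0.495 -0.059  0.032]
scene weight 0.69 [191, 185, 209, 202] [ 0.53  -0.291  0.052]
scene weight 0.6 [161, 148, 179, 169] [ 0.403 -0.408  0.041]
scene tape_roll 0.74 [360, 205, 388, 238] [0.554 0.205 0.012]
scene blade_blank 0.7 [221, 250, 305, 270] [ 0.706 -0.095  0.018]
side [0.504 0.669 0.484] [ 0.06  -0.856 -0.513]
side board 0.95 [122, 161, 373, 371] [0.596 0.093 0.012]
side board 0.3 [192, 185, 225, 237] [ 0.708 -0.086  0.016]
side stop_right 0.54 [236, 194, 248, 206] [ 0.637 -0.124  0.026]
side straightedge 0.74 [287, 190, 324, 266] [ 0.492 -0.029  0.022]
side weight 0.87 [282, 154, 304, 179] [ 0.527 -0.284  0.042]
side weight 0.63 [331, 144, 351, 164] [ 0.396 -0.395  0.034]
side tape_roll 0.57 [234, 275, 289, 330] [0.56  0.182 0.012]
side blade_blank 0.89 [194, 185, 226, 238] [ 0.704 -0.089  0.014]
```

View pics/scene.png

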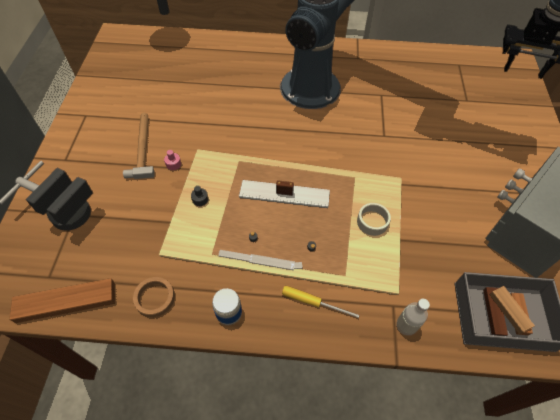

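View pics/side.png

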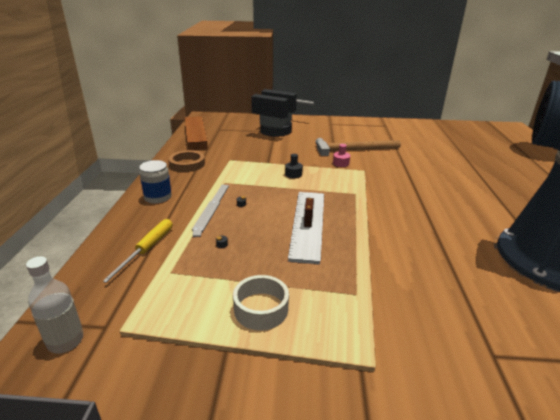

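The scene picture shows the straightedge with its grip at (285,188), stops at (253,237) and (312,245), the blade at (260,260) and the tape roll at (375,217). What could be taken for the weight: the dark one at (200,195), which stands on the board beside the straightedge's end, and the pink one at (172,159), which is off the board. I choose the dark one. The side view agrees: dark at (293,167), pink at (341,155).

```bash
cat >> h.py <<'E'
def row(x,y,z,yaw,ref=None):
    """row for target TCP pos, tool pointing down, tool-y yaw deg; world"""
    from scipy.spatial.transform import Rotation as Ro
    st=readout.read_state(); R=np.array(st['tcp_rot']); p=np.array(st['position'])
    a=np.radians(yaw); Y=np.array([np.cos(a),np.sin(a),0]); Z=np.array([0,0,-1.]); X=np.cross(Y,Z)
    Rt=np.stack([X,Y,Z],1)
    s=R.T@(np.array([x,y,z])-p)/.2; r=Ro.from_matrix(R.T@Rt).as_rotvec()/np.pi
    print('row',np.round(s,4),np.round(r,4)); return s,r
E
python3 - <<'E'
from h import *
np.set_printoptions(precision=3,suppress=True)
print(np.array(calibration('wrist')['mount']),calibration('wrist')['mtx'])
row(0.32,0.46,.33,55); row(.5,.28,.35,30);row(.56,0,.36,0)
im,d=capture('side');im2,d2=capture('scene')
big=np.hstack([cv2.resize(im[140:190,265:365],(400,200),interpolation=2),cv2.resize(im2[140:210,155:295],(400,200),interpolation=2)])
cv2.imwrite('pics/crop1.png',big[...,::-1])
E
```

```text
[[-0.    -0.964 -0.264  0.072]
 [ 1.     0.    -0.001  0.   ]
 [ 0.001 -0.264  0.964 -0.093]
 [ 0.     0.     0.     1.   ]] [[298.718   0.    275.151]
 [  0.    298.718 209.063]
 [  0.      0.      1.   ]]
row [-1.052 -0.528 -0.189] [0.    0.    0.123]
row [-2.129 -1.207 -0.288] [0.    0.    0.262]
row [-2.731 -2.506 -0.339] [ 0.    -0.     0.429]
```

View pics/crop1.png

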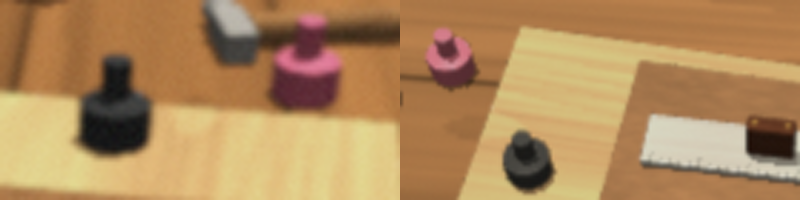

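The crop shows the dark weight standing on the board and the pink one off it, by the hammer. Moving over the board.

```bash
python3 -m pendant '[[-1,-0.5,-0.19,0,0,0.12,-1],[-1,-0.5,-0.19,0,0,0.12,-1],[-1,-0.5,-0.19,0,0,0.12,-1],[-1,-0.5,-0.19,0,0,0.12,-1],[-1,-0.5,-0.19,0,0,0.12,-1]]'
python3 - <<'E'
from h import *
row(.5,.28,.35,30);row(.56,0,.36,0)
E
```

```text
time_s: 1.4
position: [0.3138, 0.4658, 0.3312]
tcp_rot: [[-0.824, 0.567, 0.002], [0.567, 0.824, 0.0], [-0.001, 0.001, -1.0]]
force: [0.1, 0.5, 0.9]
opening: 1.005
grasp_force: 0.0
row [-1.2937 -0.238  -0.0926] [0.0005 0.0004 0.1416]
row [-2.3342 -1.2216 -0.1424] [6.000e-04 2.000e-04 3.083e-01]
```

```bash
python3 -m pendant '[[-1,-0.35,-0.09,0,0,0.14,-1],[-1,-0.35,-0.09,0,0,0.14,-1],[-1,-0.35,-0.09,0,0,0.14,-1],[-1,-0.35,-0.09,0,0,0.14,-1],[-1,-0.35,-0.09,0,0,0.14,-1]]'
python3 - <<'E'
from h import *
row(.58,0.04,.38,0)
E
```

```text
time_s: 1.9
position: [0.4397, 0.2938, 0.349]
tcp_rot: [[-0.502, 0.865, 0.003], [0.865, 0.502, -0.001], [-0.002, 0.002, -1.0]]
force: [0.2, 1.0, 0.2]
opening: 0.999
grasp_force: 0.0
row [-1.4498 -0.0305 -0.1519] [0.0009 0.0005 0.1675]
```

```bash
python3 -m pendant '[[-1,-0.02,-0.12,0,0,0.167,-1],[-1,-0.02,-0.12,0,0,0.167,-1],[-1,-0.02,-0.12,0,0,0.167,-1],[-1,-0.02,-0.12,0,0,0.167,-1],[-1,-0.02,-0.12,0,0,0.167,-1]]'
python3 - <<'E'
from h import *
row(.58,0.02,.38,0)
E
```

```text
time_s: 2.4
position: [0.538, 0.1183, 0.3731]
tcp_rot: [[0.0, 1.0, 0.005], [1.0, -0.0, -0.002], [-0.002, 0.005, -1.0]]
force: [0.5, -0.2, 1.1]
opening: 1.001
grasp_force: 0.0
row [-0.4915  0.2106 -0.0324] [ 0.0015  0.0006 -0.0001]
```

```bash
python3 -m pendant '[[-0.49,0.2,-0.03,0,0,0,-1],[-0.49,0.2,-0.03,0,0,0,-1],[-0.49,0.2,-0.03,0,0,0,-1],[-0.49,0.2,-0.03,0,0,0,-1]]'
cat > meas.py <<'E'
from h import *
np.set_printoptions(precision=4,suppress=True)
im,d,K,T,W=snap('wrist','pics/w1.png')
np.savez('w1.npz',im=im,W=W,d=d,K=K,T=T)
for t in ['stop_left','stop_right','straightedge','weight','tape_roll','blade_blank']:
    for r in look_for(t,'wrist')[:3]:
        l,tp,rr,b=[int(x) for x in r['extent']]
        print(t,round(r['conf'],2),[l,tp,rr,b],W[min(419,(tp+b)//2),min(559,(l+rr)//2)])
E
python3 meas.py
```

```text
time_s: 2.8
position: [0.5752, 0.0247, 0.3779]
tcp_rot: [[-0.005, 1.0, -0.001], [1.0, 0.005, 0.001], [0.001, -0.001, -1.0]]
force: [-0.3, 0.3, -0.2]
opening: 1.001
grasp_force: 0.0
stop_left 0.51 [318, 167, 337, 180] [0.6519 0.0319 0.0288]
straightedge 0.97 [197, 144, 242, 300] [ 0.4956 -0.033   0.0672]
tape_roll 0.75 [230, 5, 296, 86] [0.5572 0.2068 0.0122]
tape_roll 0.42 [336, 189, 372, 314] [0.6188 0.031  0.3174]
```

View pics/w1.png

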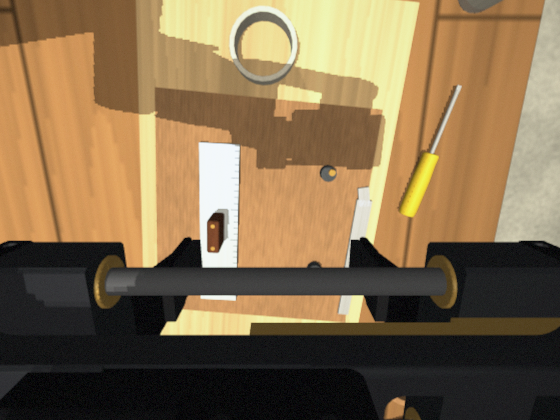

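The wrist view shows the straightedge at (220,220), the grip block at (215,232) and the left stop at (328,173). The gripper half hides the right stop at (314,267), so I'm shifting to see both.

```bash
python3 -m pendant '[[-0.52,0,0.2,0,0,0,-1],[-0.52,0,0.2,0,0,0,-1],[-0.52,0,0.2,0,0,0,-1],[-0.52,0,0.2,0,0,0,-1],[-0.52,0,0.2,0,0,0,-1]]'
sed -i 's/w1/w2/g' meas.py; python3 meas.py
python3 - <<'E'
from h import *
np.set_printoptions(precision=4,suppress=True)
D=np.load('w2.npz'); im,W=D['im'].astype(int),D['W']
valid=(np.arange(420)[:,None]<250)&np.ones(560,bool)[None]
b=valid&(W[...,2]<.02)&(W[...,2]>.005)&(W[...,0]>.45)&(W[...,0]<.7)&(abs(W[...,1]+.05)<.15)
print('board z',np.nanmedian(W[b][:,2]))
s=valid&(W[...,2]<.028)&(W[...,2]>.014)&(im.min(-1)>150)&(W[...,0]<.58)
n,l,st,c=cv2.connectedComponentsWithStats(s.astype(np.uint8));i=1+np.argmax(st[1:,4]);P=W[l==i][:,:2]
print('se n',len(P),'z',np.median(W[l==i][:,2]),cv2.minAreaRect((P*1000).astype(np.float32)))
g=valid&(W[...,2]<.08)&(W[...,2]>.062)&(W[...,0]<.6)
print('block top',g.sum(),cv2.minAreaRect((W[g][:,:2]*1000).astype(np.float32)),W[g].mean(0))
d=valid&(W[...,2]<.04)&(W[...,2]>.023)&(W[...,0]>.58)&(W[...,0]<.7)
n,l,st,c=cv2.connectedComponentsWithStats(d.astype(np.uint8))
for i in range(1,n):
    if st[i,4]>30: Q=W[l==i]; print('stop',st[i],c[i],Q.mean(0),cv2.minEnclosingCircle((Q[:,:2]*1000).astype(np.float32)))
E
```

```text
time_s: 3.65
position: [0.5758, -0.0781, 0.3386]
tcp_rot: [[-0.007, 1.0, 0.0], [1.0, 0.007, 0.001], [0.001, 0.0, -1.0]]
force: [-1.1, 0.4, 0.7]
opening: 1.001
grasp_force: 0.0
stop_left 0.58 [328, 91, 349, 110] [0.6553 0.0282 0.0281]
stop_right 0.48 [309, 207, 329, 223] [ 0.6378 -0.1242  0.0295]
straightedge 0.71 [185, 60, 236, 254] [ 0.4958 -0.0415  0.0614]
weight 0.94 [226, 303, 258, 338] [ 0.5276 -0.2848  0.0436]
weight 0.57 [185, 62, 235, 253] [ 0.4958 -0.0415  0.0614]
tape_roll 0.65 [328, 89, 349, 112] [0.6553 0.0282 0.0281]
blade_blank 0.79 [346, 118, 386, 266] [ 0.7048 -0.0935  0.017 ]
board z 0.013240703852481911
se n 7159 z 0.022734072533239613 ((484.3564453125, -53.33038330078125), (254.179443359375, 62.98582458496094), 87.04843139648438)
block top 609 ((486.5850830078125, -56.03356170654297), (49.76937484741211, 17.510112762451172), 86.53031158447266) [ 0.4869 -0.0554  0.0683]
stop [328  89  19  20 293] [337.1433  98.4573] [0.6539 0.0299 0.0293] ((654.4766235351562, 30.070188522338867), 11.775188446044922)
stop [312 210  17  17 222] [320.1486 218.5045] [ 0.6397 -0.1294  0.0293] ((640.099609375, -130.2628936767578), 11.805293083190918)
```

Run:
```python
import cv2
im=cv2.imread('pics/w2.png'); cv2.imwrite('pics/w2c.png',cv2.resize(im[40:280,160:400],(720,600),interpolation=cv2.INTER_CUBIC)) if 0 else cv2.imwrite('pics/w2c.png',cv2.resize(im[40:280,150:440],(720,596),interpolation=cv2.INTER_CUBIC))
```

```text
(no output)
```

View pics/w2c.png

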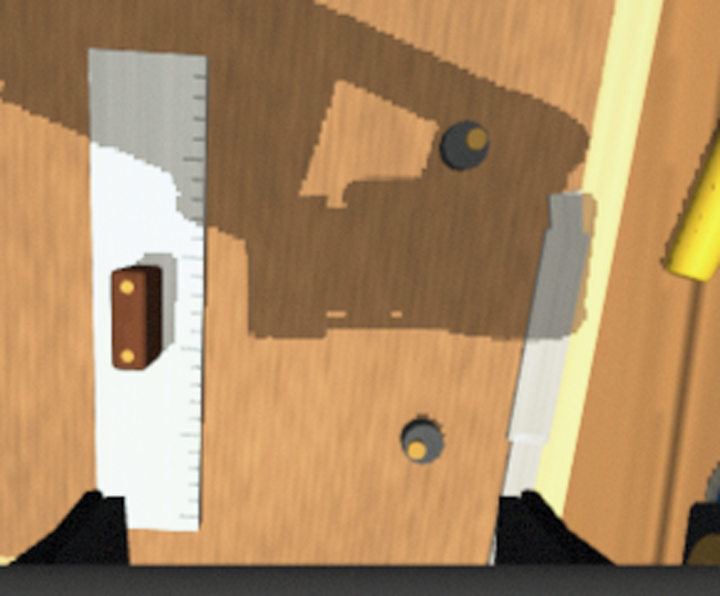

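The crop shows both stops: left disc at about (337,98) px and right at (320,218) px, with the brass screws off-centre. The block sits on the straightedge. The sizes check out: disc radius 11.8 mm, block 50×17.5 mm, heights right. Going to grasp the block.

Run:
```python
from h import *
row(.486,-.0555,.20,-3.3)
```

```text
row [ 0.1171 -0.4492  0.6932] [0.0003 0.     0.0208]
```

```bash
python3 -m pendant '[[0.117,-0.449,0.69,0,0,0.021,-1],[0.117,-0.449,0.69,0,0,0.021,-1],[0.117,-0.449,0.69,0,0,0.021,-1],[0.117,-0.449,0.69,0,0,0.021,-1],[0.117,-0.449,0.69,0,0,0.021,-1],[0.117,-0.449,0.69,0,0,0.021,-1]]'
python3 - <<'E'
from h import *
row(.486,-.0555,.107,-3.3)
im,d,K,T,W=snap('wrist','pics/w3.png')
g=(W[...,2]<.075)&(W[...,2]>.062)&(W[...,0]<.54)&(W[...,0]>.44)&(abs(W[...,1]+.055)<.04)
print('block top',g.sum(),cv2.minAreaRect((W[g][:,:2]*1000).astype(np.float32)))
s=(W[...,2]<.028)&(W[...,2]>.014)&(im.min(-1)>110)&(W[...,0]<.54)
P=W[s][:,:2]; print(cv2.minAreaRect((P*1000).astype(np.float32)),s.sum())
E
```

```text
time_s: 4.6
position: [0.4872, -0.0565, 0.2009]
tcp_rot: [[0.059, 0.998, 0.002], [0.998, -0.059, -0.001], [-0.001, 0.002, -1.0]]
force: [0.6, 0.5, 0.2]
opening: 1.0
grasp_force: 0.0
row [ 0.0052 -0.0077  0.4695] [ 0.0008  0.0002 -0.0005]
block top 1329 ((485.7569274902344, -55.11789321899414), (48.89792251586914, 18.025938034057617), 87.14407348632812)
((448.8277282714844, -39.67315673828125), (320.51141357421875, 181.52415466308594), 89.9554672241211) 14696
```

```bash
python3 -m pendant '[[0.006,-0.007,0.25,0,0,0,-1],[0.006,-0.007,0.468,0,0,0,-1],[0.006,-0.007,0.468,0,0,0,-1],[0.006,-0.007,0.468,0,0,0,-1],[0.006,-0.007,0.468,0,0,0,1],[0.006,-0.007,0.468,0,0,0,1],[0.006,-0.007,0.468,0,0,0,1],[0.006,-0.007,0.468,0,0,0,1]]'
python3 -m pendant '[[0,0,0,0,0,0,1],[0,0,0,0,0,0,1],[0,0,0,0,0,0,1]]'
```

```text
time_s: 5.45
position: [0.4851, -0.0552, 0.1082]
tcp_rot: [[0.059, 0.998, 0.003], [0.998, -0.059, -0.001], [-0.001, 0.003, -1.0]]
force: [-0.1, -0.6, 0.7]
opening: 0.721
grasp_force: 0.0
time_s: 5.75
position: [0.4845, -0.055, 0.1067]
tcp_rot: [[0.059, 0.998, -0.0], [0.998, -0.059, 0.0], [0.0, -0.0, -1.0]]
force: [-0.5, 0.1, 0.5]
opening: 0.448
grasp_force: 0.0
```

```bash
python3 -m pendant '[[0,0,0,0,0,0,1],[0,0,0,0,0,0,1],[0,0,0,0,0,0,1],[0,0,0,0,0,0,1],[0,0,0,0,0,0,1],[0,0,0,0,0,0,1]]'
python3 - <<'E'
from h import *
s=readout.read_state();print(s['force'],s['moment'],s['position'])
row(.594,-.0445,.1067,-5.1)
E
```

```text
time_s: 6.35
position: [0.485, -0.0551, 0.1066]
tcp_rot: [[0.059, 0.998, 0.001], [0.998, -0.059, -0.0], [-0.0, 0.001, -1.0]]
force: [2.2, -0.4, -3.5]
opening: 0.202
grasp_force: 30.0
[ 2.24904663 -0.36105994 -3.54485713] [-0.1260655  -0.25375648  0.03913272] [ 0.48498161 -0.05509305  0.10657146]
row [ 8.53e-02  5.41e-01 -1.00e-04] [0.0003 0.0001 0.0094]
```

```bash
python3 -m pendant '[[0.01,0.06,0,0,0,0.001,1],[0.02,0.14,0,0,0,0.002,1],[0.035,0.22,0,0,0,0.004,1],[0.05,0.3,0,0,0,0.006,1],[0.06,0.38,0,0,0,0.007,1],[0.075,0.46,0,0,0,0.008,1],[0.085,0.51,0,0,0,0.0094,1],[0.085,0.54,0,0,0,0.0094,1]]'
python3 - <<'E'
from h import *
im,d,K,T,W=snap('wrist','pics/w4.png')
s=readout.read_state();print(s['force'],s['moment'])
g=(W[...,2]<.04)&(W[...,2]>.023)&(W[...,0]>.63)&(W[...,0]<.69)&(abs(W[...,1]-.03)<.03)
print('L',g.sum(),cv2.minEnclosingCircle((W[g][:,:2]*1000).astype(np.float32)))
# straightedge far edge along left half
for y in [0,.02,.035,.05,.06,.07]:
    m=(abs(W[...,1]-y)<.004)&(W[...,2]>.0185)&(W[...,2]<.026)&(W[...,0]<.66)&(im.min(-1)>80)&(W[...,0]>.55); print(y,m.sum(),np.nanmax(W[m][:,0]) if m.any() else 0)
row(.604,-.0464,.1067,-5.1)
E
```

```text
time_s: 7.15
position: [0.5892, -0.0433, 0.1067]
tcp_rot: [[0.088, 0.996, -0.012], [0.996, -0.088, 0.002], [0.001, -0.012, -1.0]]
force: [-13.1, 0.1, 15.6]
opening: 0.208
grasp_force: 30.0
[-7.78937617  0.84664287  7.89467809] [-0.02278079  1.35569535 -0.10027285]
L 1611 ((654.3063354492188, 30.456905364990234), 11.949484825134277)
0 1321 0.6219307351435635
0.02 1456 0.6240053172658433
0.035 1562 0.6253708576405211
0.05 1674 0.6264897193833109
0.06 1764 0.627277584837561
0.07 1847 0.6282215630954932
row [-0.0088  0.0726 -0.0005] [-0.0037 -0.0003  0.0003]
```

View pics/w4.png

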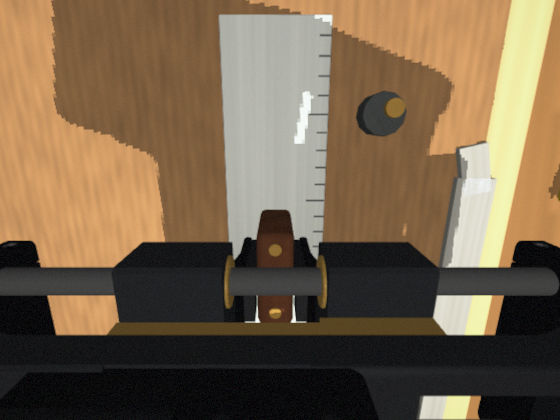

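The wrist view shows the straightedge square to the stops: its edge slopes 5.1°, the same as the stop line, and is about 16 mm short. The left disc is at (382,114). Letting it settle and reading the force.

```bash
python3 -m pendant '[[0,0,0,0,0,0,1],[0,0,0,0,0,0,1],[0,0,0,0,0,0,1]]'
python3 - <<'E'
from h import *
s=readout.read_state();print(s['force'],s['moment'],s['position'])
row(.594,-.0445,.1067,-5.1)
E
```

```text
time_s: 7.5
position: [0.5895, -0.0434, 0.1067]
tcp_rot: [[0.088, 0.996, -0.01], [0.996, -0.088, 0.002], [0.001, -0.01, -1.0]]
force: [-5.9, 0.8, 7.1]
opening: 0.204
grasp_force: 30.0
[-5.90782083  0.76523523  7.06813119] [-0.02761168  0.94034447 -0.014472  ] [ 0.58947452 -0.04338902  0.10665755]
row [-0.0035  0.023  -0.0004] [-0.0031 -0.0004  0.0002]
```

```bash
python3 -m pendant '[[0,0,-0.01,0,0,0,1],[0,0.01,-0.01,0,0,0,1],[0,0.02,-0.01,0,0,0,1],[0,0.03,-0.01,0,0,0,1],[0,0.035,-0.01,0,0,0,1],[0,0.04,-0.01,0,0,0,1],[0,0.045,-0.01,0,0,0,1],[0,0.05,-0.01,0,0,0,1]]'
python3 - <<'E'
from h import *
s=readout.read_state();print(s['force'],s['moment'],s['position'])
row(.594,-.0445,.1067,-5.1)
E
```

```text
time_s: 8.3
position: [0.6033, -0.0453, 0.1086]
tcp_rot: [[0.089, 0.996, -0.0], [0.996, -0.089, 0.0], [0.0, -0.0, -1.0]]
force: [-0.0, 0.1, -6.6]
opening: 0.203
grasp_force: 30.0
[-8.74231568e-04  6.96266480e-02 -6.64394065e+00] [-0.09125247  0.09821041  0.02255904] [ 0.60329166 -0.04531014  0.10859281]
row [-0.0001 -0.0466  0.0095] [-0.0001 -0.     -0.    ]
```

The lift was slightly too much: Fz now reads -6.6 N, which is the straightedge's full weight. Setting it back flat before sliding on.

```bash
python3 -m pendant '[[0,-0.015,0.005,0,0,0,1],[0,-0.015,0.008,0,0,0,1],[0,-0.015,0.0095,0,0,0,1],[0,-0.015,0.0095,0,0,0,1],[0,-0.015,0.0095,0,0,0,1]]'
python3 - <<'E'
from h import *
s=readout.read_state();print(s['force'],s['moment'],s['position'])
row(.6046,-.0462,.1067,-5.1)
E
```

```text
time_s: 8.8
position: [0.6004, -0.0451, 0.1068]
tcp_rot: [[0.089, 0.996, 0.0], [0.996, -0.089, -0.0], [-0.0, 0.0, -1.0]]
force: [-0.2, 0.5, -6.4]
opening: 0.207
grasp_force: 30.0
[-0.15281871  0.45981964 -6.43487784] [-0.09601754  0.07447465  0.00927515] [ 0.60036164 -0.04507354  0.10678702]
row [-0.0037  0.0216  0.0004] [0.0001 0.     0.    ]
```

```bash
python3 -m pendant '[[0,0,0.001,0,0,0,1],[0,0,0.002,0,0,0,1],[0,0,0.002,0,0,0,1]]'
python3 -m pendant '[[0,0,0.001,0,0,0,1],[0,0,0.002,0,0,0,1],[0,0,0.002,0,0,0,1]]'
python3 - <<'E'
from h import *
s=readout.read_state();print(s['force'],s['moment'],s['position'])
E
```

```text
time_s: 9.1
position: [0.6004, -0.0451, 0.1066]
tcp_rot: [[0.089, 0.996, 0.0], [0.996, -0.089, -0.0], [-0.0, 0.0, -1.0]]
force: [0.1, 0.0, -5.0]
opening: 0.207
grasp_force: 30.0
time_s: 9.4
position: [0.6005, -0.0451, 0.1066]
tcp_rot: [[0.089, 0.996, 0.001], [0.996, -0.089, -0.0], [-0.0, 0.001, -1.0]]
force: [-0.7, 0.3, 0.3]
opening: 0.206
grasp_force: 30.0
[-0.73676148  0.28277777  0.2988069 ] [-0.01858381  0.46630443  0.00672338] [ 0.60047577 -0.04509232  0.10656475]
```

```bash
python3 -m pendant '[[0,0.004,0,0,0,0,1],[0,0.008,0,0,0,0,1],[0,0.012,0,0,0,0,1],[0,0.016,0,0,0,0,1],[0,0.02,0,0,0,0,1],[0,0.024,0,0,0,0,1]]'
python3 - <<'E'
from h import *
s=readout.read_state();print(s['force'],s['moment'],s['position'])
E
```

```text
time_s: 10.0
position: [0.6013, -0.0451, 0.1067]
tcp_rot: [[0.088, 0.996, -0.009], [0.996, -0.088, 0.001], [0.0, -0.009, -1.0]]
force: [-11.8, -1.3, 12.4]
opening: 0.205
grasp_force: 30.0
[-11.82101695  -1.25801159  12.40955853] [-0.26596625  1.91660071 -0.05329393] [ 0.60133988 -0.04513069  0.10670338]
```

```bash
python3 -m pendant '[[0,0,-0.001,-0.0015,0,0,1],[0,0,-0.001,-0.0015,0,0,1],[0,0,-0.001,-0.0015,0,0,1]]'
python3 - <<'E'
from h import *
s=readout.read_state();print(s['force'],s['moment'],s['position'])
E
```

```text
time_s: 10.3
position: [0.6024, -0.0451, 0.1065]
tcp_rot: [[0.088, 0.996, -0.002], [0.996, -0.088, 0.0], [0.0, -0.002, -1.0]]
force: [-7.2, 0.1, 6.3]
opening: 0.206
grasp_force: 30.0
[-7.24838911  0.05119891  6.33979944] [-0.08896928  1.39480745 -0.01270785] [ 0.60240079 -0.0450975   0.10653306]
```

```bash
python3 -m pendant '[[0,0,-0.0015,-0.001,0,0,1],[0,0,-0.0015,-0.001,0,0,1],[0,0,-0.0015,-0.001,0,0,1]]'
python3 - <<'E'
from h import *
s=readout.read_state();print(s['force'],s['moment'],s['position'],s['tcp_rot'][0][2])
E
```

```text
time_s: 10.6
position: [0.6024, -0.0451, 0.1065]
tcp_rot: [[0.088, 0.996, 0.001], [0.996, -0.088, 0.0], [0.0, 0.001, -1.0]]
force: [-6.5, -0.2, 6.2]
opening: 0.201
grasp_force: 30.0
[-6.54545494 -0.19628925  6.15844857] [-0.07409623  1.42173266 -0.04329458] [ 0.60243367 -0.04508965  0.10653652] 0.0011395904437740078
```

```bash
python3 -m pendant '[[0,0,-0.0015,0,0,0,1],[0,0,-0.0015,0,0,0,1],[0,0,-0.0015,0,0,0,1]]'
python3 - <<'E'
from h import *
s=readout.read_state();print(s['force'],s['moment'],s['position'],s['tcp_rot'][0][2])
E
```

```text
time_s: 10.9
position: [0.6026, -0.0451, 0.1065]
tcp_rot: [[0.088, 0.996, 0.001], [0.996, -0.088, 0.0], [0.0, 0.001, -1.0]]
force: [-4.4, -0.8, 2.9]
opening: 0.203
grasp_force: 30.0
[-4.3584745  -0.81235246  2.89433074] [-0.11290907  1.3147882   0.02170469] [ 0.60258191 -0.04506387  0.10653061] 0.0014233600439865148
```

```bash
python3 -m pendant '[[0,0,-0.001,0,0,0,1],[0,0.002,-0.0015,0,0,0,1],[0,0.004,-0.0015,0,0,0,1],[0,0.006,-0.0015,0,0,0,1],[0,0.008,-0.0015,0,0,0,1]]'
python3 - <<'E'
from h import *
s=readout.read_state();print(s['force'],s['moment'],s['position'],s['tcp_rot'][0][2])
E
```

```text
time_s: 11.4
position: [0.6051, -0.0452, 0.1066]
tcp_rot: [[0.089, 0.996, 0.003], [0.996, -0.089, 0.0], [0.001, 0.003, -1.0]]
force: [-5.7, -0.2, 0.9]
opening: 0.209
grasp_force: 30.0
[-5.7117426  -0.1957814   0.86572185] [-0.06979247  1.5060016  -0.0154834 ] [ 0.60505693 -0.04522982  0.10659883] 0.0033138491878381172
```

```bash
python3 -m pendant '[[0,0.002,0,0,0,0,1],[0,0.004,0,0,0,0,1],[0,0.004,0,0,0,0,1]]'
python3 - <<'E'
from h import *
s=readout.read_state();print(s['force'],s['moment'],s['position'],s['tcp_rot'][0][2],s['tcp_rot'][0][0])
E
python3 -m pendant '[[0,0.002,0,0,0,0,1],[0,0.004,0,0,0,0,1],[0,0.004,0,0,0,0,1]]'
python3 - <<'E'
from h import *
s=readout.read_state();print(s['force'],s['moment'],s['position'],s['tcp_rot'][0][2],s['tcp_rot'][0][0])
E
```

```text
time_s: 11.7
position: [0.6053, -0.0452, 0.1066]
tcp_rot: [[0.089, 0.996, 0.002], [0.996, -0.089, 0.0], [0.001, 0.002, -1.0]]
force: [-7.1, -0.4, 1.3]
opening: 0.209
grasp_force: 30.0
[-7.05547951 -0.3619614   1.29265077] [-0.04685768  1.60916582 -0.0904852 ] [ 0.60530756 -0.04523601  0.10655925] 0.001978868585820424 0.0888762909921889
time_s: 12.0
position: [0.6054, -0.0453, 0.1066]
tcp_rot: [[0.089, 0.996, 0.0], [0.996, -0.089, 0.001], [0.001, 0.0, -1.0]]
force: [-8.7, 0.6, 3.1]
opening: 0.204
grasp_force: 30.0
[-8.74710687  0.57148683  3.11904586] [-0.13129482  1.70692721 -0.1400542 ] [ 0.6054097  -0.04526386  0.1065644 ] 0.0003561146342560895 0.08881207324974143
```

```bash
python3 -m pendant '[[0,0.003,-0.0005,-0.0003,0,0.0003,1],[0,0.006,-0.001,-0.0005,0,0.0005,1],[0,0.006,-0.001,-0.0005,0,0.0005,1]]'
python3 - <<'E'
from h import *
s=readout.read_state();print(s['force'],s['moment'],s['position'],s['tcp_rot'][0][2],s['tcp_rot'][0][0])
E
```

```text
time_s: 12.3
position: [0.6055, -0.0452, 0.1066]
tcp_rot: [[0.09, 0.996, -0.001], [0.996, -0.09, 0.001], [0.001, -0.001, -1.0]]
force: [-11.0, -0.4, 3.8]
opening: 0.203
grasp_force: 30.0
[-10.97790706  -0.41544632   3.76180932] [-0.15944861  1.95595837 -0.00711146] [ 0.60551289 -0.04523824  0.10655157] -0.0007975169084911972 0.08989868983910415
```

```bash
python3 -m pendant '[[0,0.004,-0.001,0,0,0,1],[0,0.008,-0.001,0,0,0,1],[0,0.008,-0.001,0,0,0,1]]'
python3 - <<'E'
from h import *
s=readout.read_state();print(s['force'],s['moment'],s['position'],s['tcp_rot'][0][2],s['tcp_rot'][0][0])
E
```

```text
time_s: 12.6
position: [0.6059, -0.0453, 0.1067]
tcp_rot: [[0.09, 0.996, -0.004], [0.996, -0.09, 0.001], [0.001, -0.004, -1.0]]
force: [-12.6, -1.1, 5.0]
opening: 0.206
grasp_force: 30.0
[-12.59587126  -1.10476568   4.97200486] [-0.231228    2.38490662 -0.01605316] [ 0.60585339 -0.04527312  0.10665329] -0.0040546808820481825 0.08968765007785234
```

```bash
python3 -m pendant '[[0,0.004,-0.001,-0.0005,0,0,1],[0,0.007,-0.001,-0.001,0,0,1],[0,0.007,-0.001,-0.001,0,0,1],[0,0.007,-0.001,-0.001,0,0,1],[0,0.007,-0.001,-0.001,0,0,1]]'
python3 - <<'E'
from h import *
s=readout.read_state();print(s['force'],s['moment'],s['position'],s['tcp_rot'][0][2],s['tcp_rot'][0][0])
E
```

```text
time_s: 13.1
position: [0.6059, -0.0453, 0.1067]
tcp_rot: [[0.089, 0.996, -0.004], [0.996, -0.089, 0.001], [0.001, -0.004, -1.0]]
force: [-16.1, -1.3, 7.5]
opening: 0.202
grasp_force: 30.0
[-16.06313596  -1.33545383   7.53069189] [-0.26681064  2.752463   -0.08777842] [ 0.60589158 -0.04526345  0.106664  ] -0.0042056754571513436 0.08945497857514448
```

```bash
python3 -m pendant '[[0,0,0,0,0,0.0003,1],[0,0,0,0,0,0.0003,1],[0,0,0,0,0,0.0003,1],[0,0,0,0,0,0.0003,1],[0,0,0,0,0,0.0003,1],[0,0,0,0,0,0.0003,1]]'
python3 -m pendant '[[0,0,0,0,0,0,1],[0,0,0,0,0,0,1],[0,0,0,0,0,0,1],[0,0,0,0,0,0,1],[0,0,0,0,0,0,1],[0,0,0,0,0,0,1]]'
python3 - <<'E'
from h import *
s=readout.read_state();print(s['force'],s['moment'],s['position'],s['tcp_rot'][0][2],s['tcp_rot'][0][0])
im,d,K,T,W=snap('wrist','pics/w5.png')
for y in [0,.02,.05,.06,.07]:
    m=(abs(W[...,1]-y)<.003)&(W[...,2]>.0185)&(W[...,2]<.026)&(W[...,0]<.66)&(im.min(-1)>80)&(W[...,0]>.57); print(y,m.sum(),np.nanmax(W[m][:,0]) if m.any() else 0)
cv2.imwrite('pics/w5c.png',cv2.resize(im[0:260,180:460],(646,600),interpolation=2)[...,::-1])
E
```

```text
time_s: 13.7
position: [0.6059, -0.0453, 0.1067]
tcp_rot: [[0.09, 0.996, -0.004], [0.996, -0.09, 0.001], [0.001, -0.004, -1.0]]
force: [-15.9, -1.5, 6.3]
opening: 0.207
grasp_force: 30.0
time_s: 14.3
position: [0.6059, -0.0452, 0.1067]
tcp_rot: [[0.09, 0.996, -0.004], [0.996, -0.09, 0.001], [0.001, -0.004, -1.0]]
force: [-15.3, -0.1, 6.7]
opening: 0.205
grasp_force: 30.0
[-15.33901632  -0.14472743   6.6821347 ] [-0.31089421  2.79015133 -0.06437931] [ 0.60590816 -0.04524502  0.10667107] -0.004195400664691603 0.09015829067956567
0 1004 0.6395051068678108
0.02 1102 0.6417325117809184
0.05 1254 0.6440422305035923
0.06 1334 0.6450714754543049
0.07 1417 0.6459844309149256
```

View pics/w5c.png

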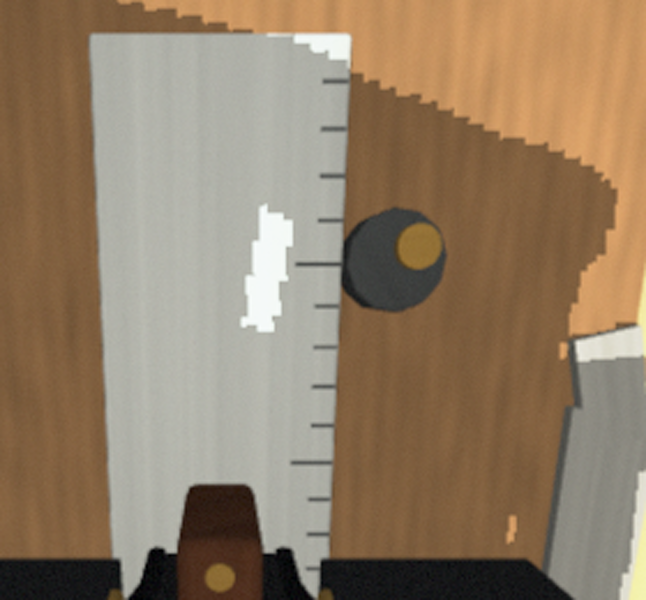

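The crop shows the straightedge's edge flush against the left disc at (393,260), and the moment balance puts about equal load on both. Now easing the force off before releasing.

```bash
python3 -m pendant '[[0,-0.006,0,0,0,0,1],[0,-0.012,0,0,0,0,1],[0,-0.018,0,0,0,0,1],[0,-0.022,0,0,0,0,1],[0,-0.022,0,0,0,0,1]]'
python3 - <<'E'
from h import *
s=readout.read_state();print(s['force'],s['moment'],s['position'],s['tcp_rot'][0][2],s['tcp_rot'][0][0])
E
```

```text
time_s: 14.85
position: [0.6052, -0.0452, 0.1066]
tcp_rot: [[0.091, 0.996, 0.005], [0.996, -0.091, 0.0], [0.001, 0.005, -1.0]]
force: [-8.1, 0.5, 0.5]
opening: 0.204
grasp_force: 30.1
[-8.13741382  0.50984692  0.46441412] [-0.09100625  1.72807169 -0.01515461] [ 0.6051528  -0.0452095   0.10657622] 0.00478640827885158 0.0909340168662315
```

```bash
python3 -m pendant '[[0,-0.003,0,0.0005,0,0,1],[0,-0.006,0.0005,0.001,0,0,1],[0,-0.008,0.0005,0.0015,0,0,1],[0,-0.008,0.0005,0.0015,0,0,1]]'
python3 - <<'E'
from h import *
s=readout.read_state();print(s['force'],s['moment'],s['position'],s['tcp_rot'][0][2],s['tcp_rot'][0][0])
E
```

```text
time_s: 15.25
position: [0.6052, -0.0452, 0.1066]
tcp_rot: [[0.091, 0.996, 0.004], [0.996, -0.091, 0.0], [0.001, 0.004, -1.0]]
force: [-5.9, 0.4, -2.6]
opening: 0.206
grasp_force: 30.0
[-5.88076375  0.42316305 -2.59648532] [-0.01996166  1.30674412 -0.04750671] [ 0.60515413 -0.04521613  0.10660709] 0.004099321588457513 0.09121316177948875
```

```bash
python3 -m pendant '[[0,-0.003,0.0005,0,0,0,1],[0,-0.006,0.001,0,0,0,1],[0,-0.006,0.001,0,0,0,1]]'
python3 - <<'E'
from h import *
s=readout.read_state();print(s['force'],s['moment'],s['position'],s['tcp_rot'][0][2],s['tcp_rot'][0][0])
E
```

```text
time_s: 15.55
position: [0.6049, -0.0452, 0.1067]
tcp_rot: [[0.091, 0.996, 0.007], [0.996, -0.091, -0.0], [0.0, 0.007, -1.0]]
force: [-3.6, 0.1, -7.3]
opening: 0.207
grasp_force: 30.0
[-3.64451835  0.09358373 -7.26983519] [ 0.117135    1.07100066 -0.03054193] [ 0.60491332 -0.04521689  0.10671284] 0.006795184743900464 0.09142549870591206
```

```bash
python3 -m pendant '[[0,0,0,0,0,0,0],[0,0,0,0,0,0,0],[0,0,0,0,0,0,0],[0,0,0,0,0,0,0],[0,0,0,0,0,0,0],[0,0,0,0,0,0,0]]'
```

```text
time_s: 16.15
position: [0.6059, -0.0457, 0.1078]
tcp_rot: [[0.091, 0.996, 0.01], [0.996, -0.091, -0.001], [-0.0, 0.01, -1.0]]
force: [0.9, -0.1, -0.1]
opening: 0.496
grasp_force: 0.0
```

```bash
python3 -m pendant '[[0,0,-0.2,0,0,0,0],[0,0,-0.5,0,0,0,0],[-0.2,0,-0.8,0,0,0,0],[-0.3,0,-1,0,0,0,0],[-0.3,0,-1,0,0,0,0],[-0.3,0,-1,0,0,0,0]]'
python3 - <<'E'
from h import *
im,d,K,T,W=snap('wrist','pics/w6.png')
for r in look_for('weight','wrist')[:2]: print(r)
def fit(m,n): 
    print(n,m.sum(),cv2.minAreaRect((W[m][:,:2]*1000).astype(np.float32)))
v=(np.arange(420)[:,None]<255)
g=v&(W[...,2]<.075)&(W[...,2]>.062)&(W[...,0]<.66)&(W[...,0]>.55)
fit(g,'block')
s=v&(W[...,2]<.028)&(W[...,2]>.016)&(im.min(-1)>80)&(W[...,0]<.65)
n,l,st,c=cv2.connectedComponentsWithStats(s.astype(np.uint8));i=1+np.argmax(st[1:,4]); fit(l==i,'se')
for y in [-.15,-.12,-.1,-.08,0,.02,.05,.06]:
    m=(l==i)&(abs(W[...,1]-y)<.003); print(y,m.sum(),np.nanmax(W[m][:,0]) if m.any() else 0)
dd=v&(W[...,2]<.04)&(W[...,2]>.0255)&(im.max(-1)<130)&(W[...,0]>.61)&(W[...,0]<.69)
n,l,st,c=cv2.connectedComponentsWithStats(dd.astype(np.uint8))
for i in range(1,n):
    if st[i,4]>60: Q=W[l==i]; print('stop',cv2.minEnclosingCircle((Q[:,:2]*1000).astype(np.float32)))
cv2.imwrite('pics/w6c.png',cv2.resize(im[20:280,150:430],(646,600),interpolation=2)[...,::-1])
E
```

```text
time_s: 16.75
position: [0.6002, -0.1074, 0.312]
tcp_rot: [[0.093, 0.995, 0.018], [0.996, -0.093, -0.005], [-0.003, 0.018, -1.0]]
force: [0.1, 0.2, 0.4]
opening: 0.501
grasp_force: 0.0
{'extent': [226.5, 298.5, 250.0, 326.3], 'conf': 0.93}
block 741 ((605.1487426757812, -46.12982177734375), (49.28679275512695, 16.792037963867188), 84.69891357421875)
se 9747 ((605.7349853515625, -45.86566162109375), (259.7083740234375, 60.16570281982422), 84.85457611083984)
-0.15 194 0.625550137000022
-0.12 204 0.6292189399632876
-0.1 215 0.6308422306047198
-0.08 220 0.6322030876527158
0 264 0.6396759338702472
0.02 276 0.6411234644374593
0.05 294 0.6446877996136272
0.06 303 0.6453779005439364
stop ((654.7107543945312, 29.809783935546875), 11.881314277648926)
stop ((639.67724609375, -128.71102905273438), 11.063841819763184)
```

View pics/w6c.png

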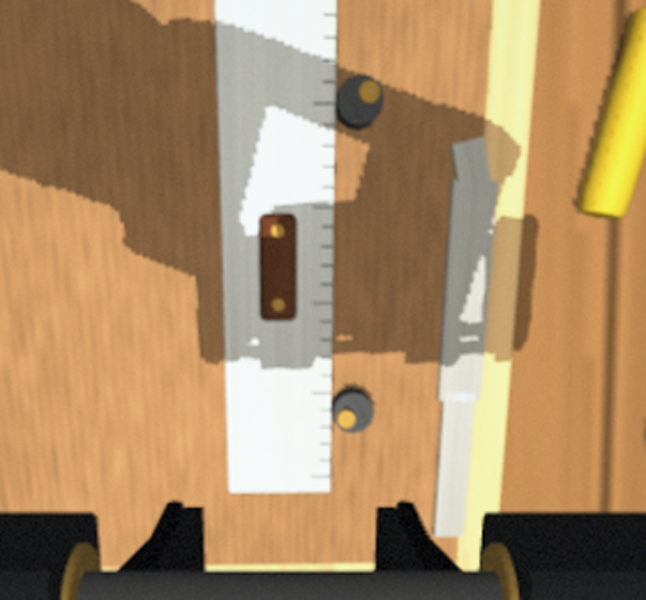

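The crop shows both discs touching the edge, left at (360,100) and right at (353,410), with the straightedge centre at (0.6055,-0.046) and yaw -5.15°. Now for the weight.

Run:
```python
from h import *
row(.528,-.287,.22,-5)
```

```text
row [-0.9385 -0.2675  0.4335] [ 0.0025 -0.0001 -0.0016]
```

```bash
python3 -m pendant '[[-0.25,-0.06,0.1,0.0025,0,0,-0.5],[-0.47,-0.13,0.2,0.0025,0,0,-0.5],[-0.7,-0.2,0.3,0.0025,0,0,-0.5],[-0.94,-0.265,0.43,0.0025,0,0,-0.5],[-0.94,-0.265,0.43,0.0025,0,0,-0.5],[-0.94,-0.265,0.43,0.0025,0,0,-0.5],[-0.94,-0.265,0.43,0.0025,0,0,-0.5]]'
python3 - <<'E'
from h import *
np.set_printoptions(precision=4,suppress=True)
im,d,K,T,W=snap('wrist','pics/w7.png')
for r in look_for('weight','wrist')[:2]: print(r)
near=np.hypot(W[...,0]-.528,W[...,1]+.287)<.05
for a,b in [(.06,.08),(.030,.05)]:
    g=near&(W[...,2]>a)&(W[...,2]<b)&(im.max(-1)<140)
    print(a,g.sum(),cv2.minEnclosingCircle((W[g][:,:2]*1000).astype(np.float32)),np.median(W[g],0))
row(.528,-.287,.118,-5)
E
```

```text
time_s: 17.55
position: [0.529, -0.2859, 0.22]
tcp_rot: [[0.091, 0.996, -0.001], [0.996, -0.091, 0.002], [0.002, -0.002, -1.0]]
force: [0.6, 0.3, -0.8]
opening: 0.748
grasp_force: 0.0
{'extent': [247.0, 189.1, 298.4, 244.0], 'conf': 0.73}
0.06 458 ((525.9639282226562, -298.0097961425781), 9.944071769714355) [ 0.5261 -0.2966  0.0705]
0.03 1344 ((525.9417724609375, -297.1853942871094), 23.627107620239258) [ 0.5275 -0.29    0.0422]
row [-0.0078 -0.0084  0.5161] [ 0.0001 -0.0001 -0.0006]
```

View pics/w7.png

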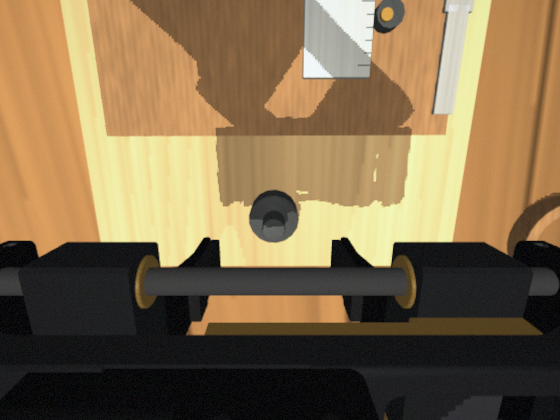

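The wrist view shows the dark weight alone at (274,215), knob centre at (0.526,-0.298) and top at 0.0705. Descending on the knob.

Run:
```python
from h import *
row(.526,-.298,.1175,-5)
```

```text
row [-0.0635 -0.0135  0.5185] [ 0.0001 -0.0001 -0.0006]
```

```bash
python3 -m pendant '[[-0.063,-0.0135,0.1,0,0,0,-0.3],[-0.063,-0.0135,0.3,0,0,0,-0.2],[-0.063,-0.0135,0.45,0,0,0,-0.2],[-0.063,-0.0135,0.518,0,0,0,-0.2],[-0.063,-0.0135,0.518,0,0,0,-0.2],[-0.063,-0.0135,0.518,0,0,0,-0.2]]'
python3 -m pendant '[[0,0,0,0,0,0,1],[0,0,0,0,0,0,1],[0,0,0,0,0,0,1],[0,0,0,0,0,0,1],[0,0,0,0,0,0,1],[0,0,0,0,0,0,1],[0,0,0,0,0,0,1]]'
```

```text
time_s: 18.25
position: [0.5262, -0.2996, 0.1185]
tcp_rot: [[0.09, 0.996, 0.002], [0.996, -0.09, -0.001], [-0.001, 0.002, -1.0]]
force: [-0.9, 0.7, 0.5]
opening: 0.604
grasp_force: 0.0
time_s: 18.95
position: [0.5254, -0.3, 0.1176]
tcp_rot: [[0.092, 0.996, 0.001], [0.996, -0.092, -0.0], [-0.0, 0.001, -1.0]]
force: [0.8, 1.1, 2.3]
opening: 0.219
grasp_force: 30.0
```

```bash
python3 -m pendant '[[0,0,-0.1,0,0,0,1],[0,0,-0.2,0,0,0,1],[0,0,-0.3,0,0,0,1],[0,0,-0.3,0,0,0,1],[0,0,-0.3,0,0,0,1]]'
python3 - <<'E'
from h import *
row(.598,-.1225,.1775,-5.1)
E
```

```text
time_s: 19.45
position: [0.5244, -0.2993, 0.1761]
tcp_rot: [[0.091, 0.996, -0.002], [0.996, -0.091, 0.001], [0.001, -0.002, -1.0]]
force: [-0.2, 0.3, -5.7]
opening: 0.222
grasp_force: 30.0
row [ 0.914   0.2859 -0.0063] [-0.0006 -0.0004 -0.0008]
```

```bash
python3 -m pendant '[[0.1,0.03,0,0,0,0,1],[0.26,0.08,0,0,0,0,1],[0.44,0.14,0,0,0,0,1],[0.62,0.19,0,0,0,0,1],[0.78,0.24,0,0,0,0,1],[0.88,0.28,0,0,0,0,1],[0.914,0.286,0,0,0,0,1],[0.914,0.286,0,0,0,0,1]]'
python3 -m pendant '[[0,0,0,0,0,0,1],[0,0,0,0,0,0,1]]'
python3 - <<'E'
from h import *
row(.598,-.1225,.130,-5.1)
E
```

```text
time_s: 20.25
position: [0.5978, -0.1217, 0.1755]
tcp_rot: [[0.089, 0.996, -0.004], [0.996, -0.089, 0.001], [0.001, -0.004, -1.0]]
force: [-0.5, -0.1, -6.0]
opening: 0.223
grasp_force: 30.0
time_s: 20.45
position: [0.5982, -0.1242, 0.1768]
tcp_rot: [[0.093, 0.996, -0.001], [0.996, -0.093, -0.0], [-0.0, -0.001, -1.0]]
force: [-0.6, 0.2, -6.7]
opening: 0.225
grasp_force: 30.0
row [ 0.0087 -0.0013  0.2339] [-0.0003  0.     -0.0013]
```

```bash
python3 -m pendant '[[0.005,0,0.06,0,0,0,1],[0.007,0,0.13,0,0,0,1],[0.007,0,0.19,0,0,0,1],[0.007,0,0.225,0,0,0,1],[0.007,0,0.233,0,0,0,1],[0.007,0,0.233,0,0,0,1]]'
python3 -m pendant '[[0,0,0.003,0,0,0,1],[0,0,0.006,0,0,0,1],[0,0,0.008,0,0,0,1],[0,0,0.008,0,0,0,1]]'
```

```text
time_s: 21.05
position: [0.5988, -0.1216, 0.1301]
tcp_rot: [[0.091, 0.996, -0.001], [0.996, -0.091, 0.0], [0.0, -0.001, -1.0]]
force: [-0.1, -0.2, -6.5]
opening: 0.223
grasp_force: 30.0
time_s: 21.45
position: [0.599, -0.1216, 0.1294]
tcp_rot: [[0.091, 0.996, 0.001], [0.996, -0.091, -0.0], [-0.0, 0.001, -1.0]]
force: [-0.2, 0.0, -5.8]
opening: 0.224
grasp_force: 30.0
```

```bash
python3 -m pendant '[[0,0,0.002,0,0,0,1],[0,0,0.004,0,0,0,1],[0,0,0.004,0,0,0,1],[0,0,0.004,0,0,0,1]]'
python3 -m pendant '[[0,0,0.002,0,0,0,1],[0,0,0.003,0,0,0,1],[0,0,0.003,0,0,0,1]]'
```

```text
time_s: 21.85
position: [0.5989, -0.1216, 0.1283]
tcp_rot: [[0.091, 0.996, -0.0], [0.996, -0.091, 0.0], [0.0, -0.0, -1.0]]
force: [0.2, -0.4, -6.1]
opening: 0.218
grasp_force: 30.0
time_s: 22.15
position: [0.5989, -0.1216, 0.1277]
tcp_rot: [[0.091, 0.996, 0.0], [0.996, -0.091, -0.0], [-0.0, 0.0, -1.0]]
force: [0.2, 0.3, -5.0]
opening: 0.222
grasp_force: 30.0
```

Now just about touching. A little further down until Fz is near zero.

```bash
python3 -m pendant '[[0,0,0.001,0,0,0,1],[0,0,0.002,0,0,0,1],[0,0,0.002,0,0,0,1]]'
```

```text
time_s: 22.45
position: [0.5989, -0.1216, 0.1277]
tcp_rot: [[0.091, 0.996, 0.0], [0.996, -0.091, -0.0], [-0.0, 0.0, -1.0]]
force: [-1.8, -0.6, -2.4]
opening: 0.223
grasp_force: 30.0
```

```bash
python3 -m pendant '[[0,0,0.001,0,0,0,1],[0,0,0.001,0,0,0,1]]' && python3 -m pendant '[[0,0,0,0,0,0,0.4],[0,0,0,0,0,0,0.3],[0,0,0,0,0,0,0.2],[0,0,0,0,0,0,0.1],[0,0,0,0,0,0,0],[0,0,0,0,0,0,0]]'
```

```text
time_s: 22.65
position: [0.5989, -0.1216, 0.1276]
tcp_rot: [[0.091, 0.996, 0.0], [0.996, -0.091, -0.0], [-0.0, 0.0, -1.0]]
force: [-2.3, -1.0, 1.7]
opening: 0.222
grasp_force: 30.0
time_s: 23.25
position: [0.599, -0.1216, 0.1271]
tcp_rot: [[0.091, 0.996, 0.0], [0.996, -0.091, -0.0], [0.0, 0.0, -1.0]]
force: [0.5, -1.1, -0.5]
opening: 0.487
grasp_force: 0.0
```

Released. Lifting straight up, then checking.

```bash
python3 -m pendant '[[0,0,-0.1,0,0,0,0],[0,0,-0.3,0,0,0,0],[0,0,-0.6,0,0,0,0],[-0.1,0,-0.95,0,0,0,0],[-0.3,0,-0.95,0,0,0,0],[-0.3,0,-0.95,0,0,0,0],[-0.3,0,-0.95,0,0,0,0]]'
python3 - <<'E'
from h import *
im,d,K,T,W=snap('wrist')
v=(np.arange(420)[:,None]<265)
s=v&(W[...,2]<.028)&(W[...,2]>.016)&(im.min(-1)>80)&(W[...,0]<.65)
P=W[s&(W[...,1]<.1)&(W[...,0]>.55)][:,:2];print('se',cv2.minAreaRect((P*1000).astype(np.float32)))
g=v&(W[...,2]<.09)&(W[...,2]>.07)&(np.hypot(W[...,0]-.599,W[...,1]+.12)<.05)
print('knob',g.sum(),cv2.minEnclosingCircle((W[g][:,:2]*1000).astype(np.float32)),np.median(W[g][:,2]))
g=v&(W[...,2]<.075)&(W[...,2]>.062)&(abs(W[...,1]+.046)<.04)&(W[...,0]>.57)&(W[...,0]<.64)
print('block',cv2.minAreaRect((W[g][:,:2]*1000).astype(np.float32)))
cv2.imwrite('pics/w8c.png',cv2.resize(im[0:300,130:450],(640,600),interpolation=2)[...,::-1])
E
```

```text
time_s: 23.95
position: [0.5935, -0.1827, 0.3182]
tcp_rot: [[0.094, 0.996, 0.002], [0.996, -0.094, -0.001], [-0.001, 0.002, -1.0]]
force: [0.2, 1.1, -1.3]
opening: 0.501
grasp_force: 0.0
se ((603.1142578125, -73.89029693603516), (204.0712890625, 60.007137298583984), 84.7484359741211)
knob 271 ((599.2027587890625, -120.30101013183594), 9.845236778259277) 0.08061044994405303
block ((605.5363159179688, -46.977622985839844), (49.201255798339844, 17.197830200195312), 84.90116882324219)
```

View pics/w8c.png

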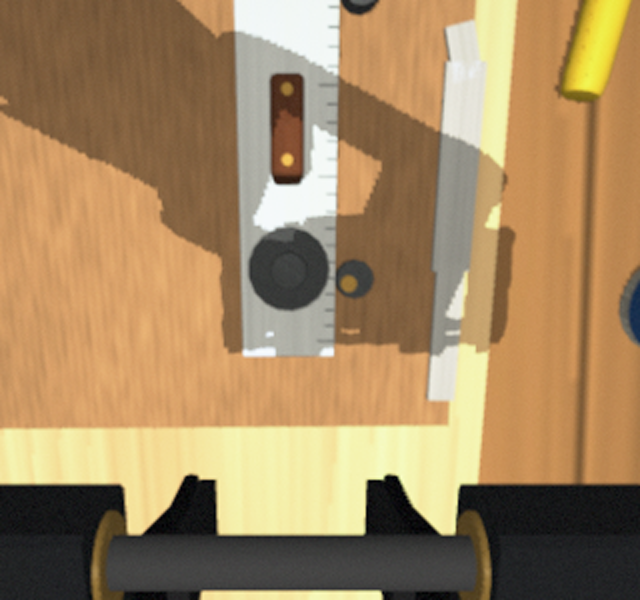

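The crop shows the weight upright at (288,268) on the straightedge, with the edge still against the right disc at (353,278). The block position and yaw are unchanged.

```bash
python3 -c "
from rig import bot; print(bot.hand_in())"
```

```text
the job is handed in; nothing more can be done
None
```

The job is handed in, with no verdict returned: the straightedge was pressed home for over a second at an estimated 5 N per disc (worked out from wrist force, not measured directly), the last look showed it still against the stops with the weight upright on it, and on the way I lifted it about 2 mm by mistake for under a second before sliding it flat the rest of the way.

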